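Clamp the reference bar in its V-blocks with a U-bolt

ROBOT

A 7-joint arm with a two-finger parallel gripper is mounted at the origin on the work surface. World frame = base frame: x ahead of the robot, y to its left, z up, the work surface at z = 0. Lengths are in m, angles in rad, forces in N, time in s.
With the tool pointing down it reaches from about 0.425 to 0.875 m from the base axis. Payload 4.7 kg.
Tool frame: the origin (TCP) lies midway between the tips of the shut fingers; the grasp point (between the pads) lies 19 mm behind it; x points along the fingers, z is the direction in which the jaws open and shut, and the axes are right-handed (so a half turn about x gives the same grasp; the last joint's range is limited). The gripper opens to 87 mm and grips with 3 to 60 N. Pads are 19 mm wide; open, the fingers measure 117 mm over their backs; the gripper's body (75 mm by 190 mm) begins 51 mm behind the grasp point.
Start: joints at [1.284, 0.321, -0.07, 1.45, 0.023, 1.371, -0.057], TCP at [0.193, -0.621, 0.223] pointing down, gripper open.
Joint ranges: [-2.86, 2.86], [-0.3, 2.09], [-1.38, 1.24], [0.06, 2.45], [-1.56, 4.7], [0.09, 2.05], [-2.69, 2.69]. Speed limits (rad/s): [2.57, 2.57, 3.14, 3.14, 3.14, 3.14, 3.14].

INTERFACE

Orientations are given as a rotation vector (axis times angle).
In Python, from bench import ctrl, vision, close_job gives the robot as it stands. The module is installed in compiled form; this text tells all that it offers.
- The arm moves only by the tool servo_tool, never from a script. Its argument "commands" is a list that holds one entry, the list of rows, each a list of 7 numbers: the turn, a rotation vector about the tool's x, y, z in degrees, then the shift along the tool's x, y, z in mm, then the finger opening in mm, from 0 to 87. In form: [[[wx, wy, wz, x, y, z, grip], ...]]. A call has 1 to 5 rows; each row is the pose to reach, as a shift and turn from the pose commanded when the call began, along the tool's axes at that moment; what a row does not reach only later rows make up. A row lasts 1/8 s, in which the tool goes at most 62.5 mm and 10.7 degrees, less where a joint would pass 70% of its speed; a pose out of reach is approached as far as the arm can. A call with a gripper value outside its range is refused whole. The fingers move at their own pace and stop on an object; "newtons" is the grip in N (left out, the last holds). Time passes only in rows, so rows that repeat a pose let the fingers close. It gives the time, the measured TCP pose, the force and the opening at its end, in the units of the state.
- ctrl.get_state(): the state, without advancing time (a new reading comes with each control period).
- vision.get_image(name): name is "scene" or "top"; returns the picture (420x560x3 uint8, red, green, blue); there is no depth.
- vision.camera_info(name): a dict with "fov_y" (degrees; the focal length in pixels is half the picture's height over the tangent of half this angle, whatever the lens; pixels are square), "cx", "cy" (the principal point, pixels), "pose" (4x4, takes a point from camera to world coordinates). Camera axes: x right, y down, z forward; pixel columns grow to the right and rows downward; lengths in m; the calibration is good to about 2 mm. A picture is of the moment at which its call begins. camera_info takes no time and is no camera call.
- close_job(): hands the job in, once; it reports no verdict.
The state is a dict: "time": time; "joint_positions": joint angles; "qd": joint speeds; "joint_torque": joint torques, N m; "position": TCP position; "tool_rot": TCP orientation; "ft_force": force on the tool from outside, world axes, zero at the start; "torque": the same for the moment, N m; "grip_width": opening from 0.0 (shut) to 1.0 (fully open).
Only numpy, scipy, OpenCV 4.12 (cv2) and the standard library are available. Lean on these libraries where they do the work, as an engineer would, in place of code of your own. Each camera call takes 0.05 s, during which the arm holds its last target. There are 200 camera calls.

TASK

Get the reference bar ready for bolting down in the red fixture. Swing the fixture's gauge arm well clear to the far side, lay the bar gently into both V-blocks, roughly centred, then pass the U-bolt that fits down over the bar with both legs through the bracket's two holes until its bow sits on the bar, and let go. Leave the gauge arm clear, and leave the wide brass U-bolt and the other things on the table where they are.

Things in the scene. Friction and masses are not known exactly. Their poses are not given: they have to be found in the camera images.
- fixture: fixed dark red base plate 110 mm (x), y from -132 to +168 mm, 12 mm thick; origin on the table under the middle of its bracket. Steel V-blocks at y = -72 and +72 mm (26 mm thick in y, 60 mm wide in x, tops 81 mm above the table; 90-degree V open upwards, along y, bottom at 63 mm). Post 14 mm across, 154 mm tall, at x = 0, y = +150 mm carries the gauge arm. The bar lies along the fixture's y
- bracket (a point): point 77 mm above the table over the middle of the fixture's bracket, on the axis the bar has when it lies in both V-blocks; axes as the fixture's. The bracket under it is a dark plate 74 mm (x) by 40 mm (y), 8 mm thick, top 45 mm above the table, with two vertical through holes 11 mm across at x = -16 and +16 mm, y = 0; open below down to the base plate (12 mm above the table)
- gauge_arm (a joint): angle (rad) of the swinging gauge arm about the fixture's post. 0: it lies along the fixture's -y, right above the bar's place; positive: its free end swings to the fixture's +x (the far side, away from the robot), up to 1.65; the other way it stops at -0.5. Light friction (about 0.12 N m), stays where it is left. 1.3 or more is well clear
- gauge_rod (a point): on the axis of the gauge arm's round rod, 85 mm from the post's axis, 136 mm above the table; its -y points along the rod to the free end. Rod 10 mm across, bare from 14 to 120 mm from the post's axis; at 132 mm a round dial gauge (32 mm across, top 157 mm above the table), its feeler down to 103 mm. A black knob at the root reaches 36 mm to its +x
- bar_centre (a point): centre of the plain round steel reference bar, 20 mm across, 200 mm long, along the point's x; about 0.45 kg. It starts on the cradle, its axis 40 mm above the table
- cradle: fixed wooden cradle of the bar: board 170 mm (x) by 80 mm (y), 12 mm thick, two notched supports (18 mm thick, 48 mm wide, tops 38 mm above the table) at x = -62 and +62 mm; the bar lies along its x. Origin: on the table under its middle
- ubolt_grip (a point): the U-bolt that fits: bright steel, 8 mm thick round bar, 40 mm wide outside, 24 mm inside (legs 32 mm apart along the point's x), 78 mm tall, leg ends rounded, about 70 g; starts standing in the rack, legs down. The point lies midway between the legs, 18 mm below the top of the bow, 60 mm above the leg ends: with the bow on the bar it meets the bracket point. Legs straight from 20 mm below the top
- ubolt_wide_grip (a point): the other U-bolt, brass-coloured, 52 mm wide outside (legs 44 mm apart), 88 mm tall, does not fit the bracket; the point lies midway between its legs, 18 mm below the top of its bow
- rack: fixed wooden rack block of the U-bolts, 90 mm (x) by 130 mm (y), 40 mm tall, origin on the table under its middle. Two rows at y = -32 and +32 mm, a U-bolt in each, legs in slots 30 mm deep; the legs of each stand side by side along the rack's x. Which U-bolt is in which row varies
- gauge_stand: loose bystander: steel block 75 by 55 mm with a pillar and an upright black digital gauge, 185 mm tall; origin at its foot
- caliper: loose bystander: caliper lying flat, 170 mm long, 13 mm high, origin on the table under the middle of its beam
- hex_key: loose bystander: black L-shaped hex key lying flat, 90 by 28 mm, 6 mm thick, origin on the table under the middle of its long arm
- gauge_box: loose bystander: dark wooden gauge-block case, 90 by 140 mm, 30 mm tall, origin under its middle
- nut_a: loose bystander: steel nut, 13 mm across, 6.5 mm tall, origin under its middle
- nut_b: loose bystander: as nut_a
- screwdriver: loose bystander: screwdriver with a red handle lying flat, 170 mm long, under 35 mm thick
There are look-alikes about, which are no part of the job. Leave any blue look-alike of the part that bears ubolt_grip alone.

How it is judged:
By the outcome, as a careful person would: the job done as asked, in the order asked, and still so for the second after the job is handed in, with the robot touching nothing.
It also fails if it takes over 72 s, if anything falls off the work surface, if the arm or the gripper's body presses on something with over 40 N, if the wrist force passes 120 N, or if a joint passes its speed limit or range.

## Working session

There is one attempt and no reset: what is moved stays moved. The work goes in short steps, Python scripts to look and compute and a tool call to move; the robot and the scene stay as the last step left them, time stands still between calls to the robot, and variables do not carry over. Pictures are saved under pics/ and viewed, about 8 in all and at most 12, crops included, and the job is handed in when it is done.

Besides the shell and the picture viewer there is one more tool, called after ">>>" as name(argument=value, ...), one argument or row to a line, values as JSON. servo_tool: Moves the arm, as the interface text tells. Its arguments: {"type":"object","properties":{"commands":{"type":"array"},"newtons":{"type":"number"}},"required":["commands"]}

```bash
mkdir -p pics && python3 - <<'E'
from bench import ctrl, vision
import cv2, numpy as np
for n in("scene","top"):
    im=vision.get_image(n); np.save(n+".npy",im)
    cv2.imwrite(f"pics/{n}0.png",cv2.resize(im[...,::-1],(800,600),interpolation=cv2.INTER_CUBIC))
    i=vision.camera_info(n); print(n,i["fov_y"],i["cx"],i["cy"],np.round(i["pose"],4).tolist())
s=ctrl.get_state(); print(s["time"],s["position"],s["tool_rot"],s["grip_width"],s["ft_force"])
E
```

```text
scene 48.5580881518666 284.85055451471965 213.5930288973254 [[0.819, 0.3172, -0.4781, 1.0227], [0.5737, -0.4545, 0.6814, -0.7634], [-0.0011, -0.8324, -0.5542, 0.7108], [0.0, 0.0, 0.0, 1.0]]
top 50.38165377420795 282.68514375487206 207.15030412290434 [[0.0168, -0.9857, 0.1678, 0.293], [-0.9998, -0.0146, 0.0141, -0.0676], [-0.0114, -0.168, -0.9857, 1.3876], [0.0, 0.0, 0.0, 1.0]]
0.1 [ 0.19235537 -0.62036453  0.22153717] [ 0.98581449  1.33815454 -0.98424532] 0.9966397480760345 [-0.50139324 -0.37107959  0.69733934]
```

View pics/scene0.png

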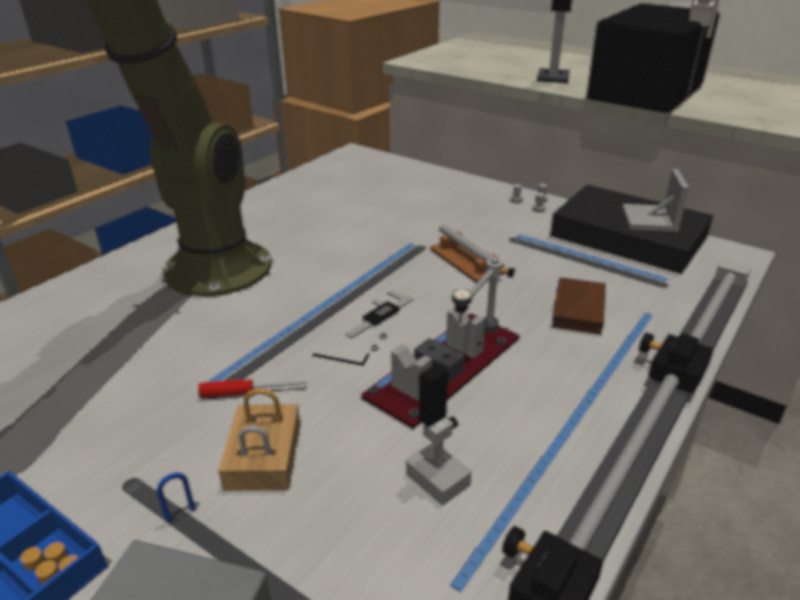

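View pics/top0.png

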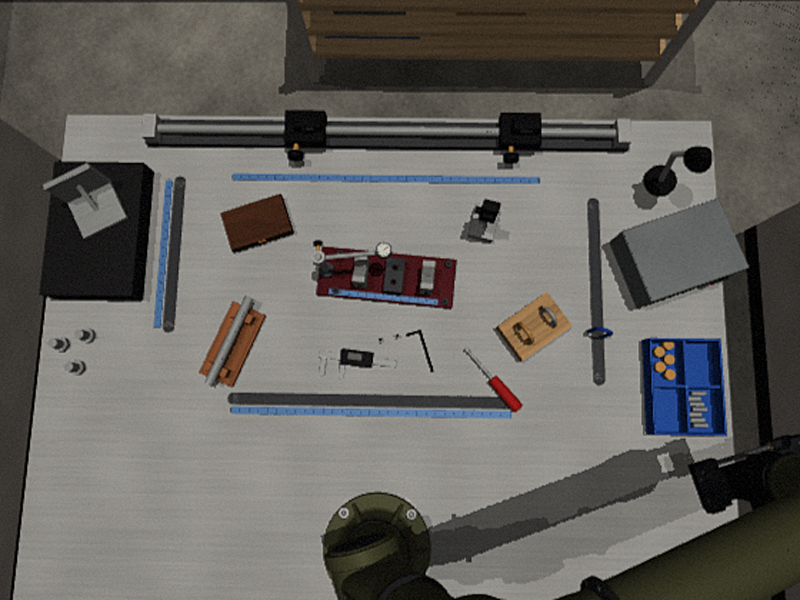

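The top view (800 px wide) shows the fixture at (387,277), the post at (318,258), the dial at (383,250), the bar on the cradle at (232,340), and the rack at (533,327).

U-bolt candidates:
- **Steel, in the rack:** top (547,313), scene (255,438).
- **Brass, wide, in the rack:** top (523,333), scene (262,403).
- **Blue look-alike:** top (598,332), scene (175,495).

I choose the bright steel one and will check it in a close crop.

```bash
cat > h.py <<'E'
import numpy as np, cv2
from bench import ctrl, vision
from scipy.spatial.transform import Rotation as R
def rays(n,uv):
    i=vision.camera_info(n); f=210/np.tan(np.radians(i["fov_y"])/2); P=np.array(i["pose"])
    uv=np.atleast_2d(uv).astype(float)
    d=np.c_[(uv[:,0]-i["cx"])/f,(uv[:,1]-i["cy"])/f,np.ones(len(uv))]@P[:3,:3].T
    return P[:3,3],d
def plane(n,uv,z):
    o,d=rays(n,uv); return o+d*((z-o[2])/d[:,2])[:,None]
def proj(n,p):
    i=vision.camera_info(n); f=210/np.tan(np.radians(i["fov_y"])/2); P=np.array(i["pose"])
    c=(np.atleast_2d(p)-P[:3,3])@P[:3,:3]; return np.c_[f*c[:,0]/c[:,2]+i["cx"],f*c[:,1]/c[:,2]+i["cy"]]
def tri(uv1,uv2):
    o1,d1=rays("scene",uv1); o2,d2=rays("top",uv2); out=[]
    for a,b in zip(d1,d2):
        A=np.c_[a,-b]; t=np.linalg.lstsq(A,o2-o1,rcond=None)[0]
        p,q=o1+a*t[0],o2+b*t[1]; out.append(np.r_[(p+q)/2,np.linalg.norm(p-q)])
    return np.array(out)
def rect(n,mask,z):
    m=max(cv2.findContours(mask.astype(np.uint8),0,1)[0],key=cv2.contourArea)[:,0]
    w=plane(n,m,z)[:,:2].astype(np.float32)*1000; return cv2.minAreaRect(w)
def crop(im,u0,v0,w,h,s): return cv2.resize(im[v0:v0+h,u0:u0+w,::-1],(w*s,h*s),interpolation=cv2.INTER_CUBIC)
E
python3 - <<'E'
from h import *
t=np.load("top.npy"); s=np.load("scene.npy")
H=cv2.cvtColor(t,cv2.COLOR_RGB2HSV); h,sa,v=[H[...,k].astype(int) for k in range(3)]
def win(m,u0,v0,w,hh):
    o=np.zeros_like(m,dtype=bool); o[v0:v0+hh,u0:u0+w]=m[v0:v0+hh,u0:u0+w]; return o
red=win(((h>165)|(h<5))&(sa>110),210,160,120,65)
red=cv2.morphologyEx(red.astype(np.uint8),cv2.MORPH_CLOSE,np.ones((15,15)))
print("fixture",rect("top",red,.012))
wood=win((h>8)&(h<25)&(sa>70),340,195,70,65)
wood=cv2.morphologyEx(wood.astype(np.uint8),cv2.MORPH_CLOSE,np.ones((7,7)))
print("rack",rect("top",wood,.04))
cr=win((h>3)&(h<20)&(sa>110),130,195,70,85)
cr=cv2.morphologyEx(cr.astype(np.uint8),cv2.MORPH_CLOSE,np.ones((9,9)))
print("cradle",rect("top",cr,.012))
bar=win((sa<50)&(v>120),130,195,70,85)
print("px",[H[y,x].tolist() for y,x in((240,160),(230,165),(240,140))])
a=np.zeros((600,800,3),np.uint8)
a[:300,:400]=crop(t,215,160,100,75,4)[:300,:400]
a[:300,400:]=crop(t,340,195,100,75,4)
a[300:,:400]=crop(t,130,200,100,75,4)
a[300:,400:]=crop(s,150,265,100,75,4)
cv2.imwrite("pics/c1.png",a)
b=np.zeros((600,800,3),np.uint8)
b[:400]=crop(s,245,170,200,100,4)[:400]; b=crop(s,245,150,133,100,6); b=crop(s,240,150,160,120,5)
cv2.imwrite("pics/c2.png",b)
E
```

```text
fixture ((569.4436645507812, -8.012741088867188), (297.0182189941406, 108.86344146728516), 84.95027160644531)
rack ((461.3882751464844, -323.8348083496094), (91.03340911865234, 136.83615112304688), 35.37751388549805)
cradle ((417.55059814453125, 323.10931396484375), (80.40042114257812, 167.59463500976562), 67.9443130493164)
px [[38, 8, 121], [30, 7, 113], [23, 16, 146]]
```

View pics/c1.png

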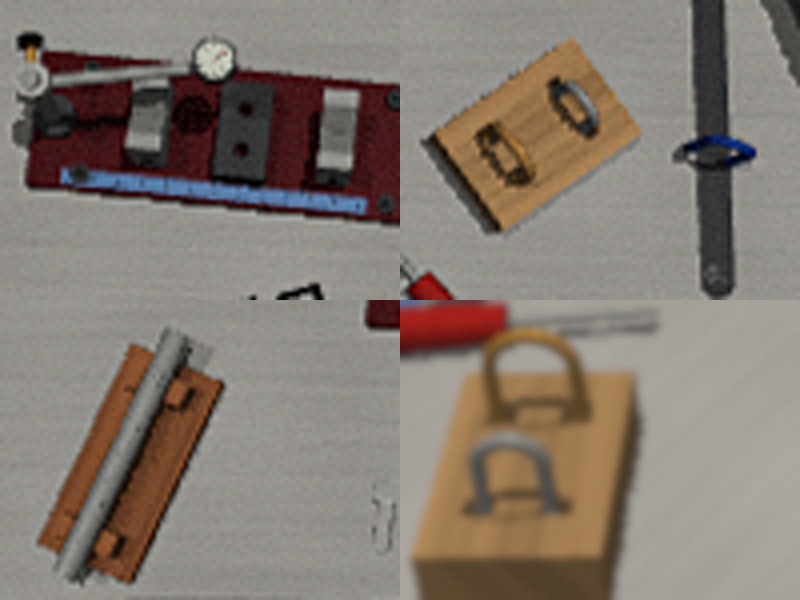

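View pics/c2.png

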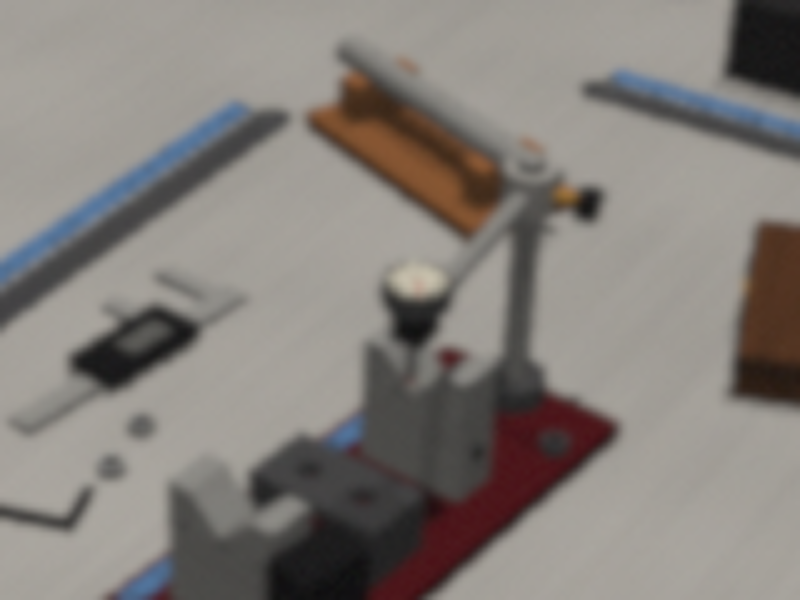

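The crops show a slim steel U-bolt in the far rack row (crop (572,105)), the brass one in the near row, and the blue one off the rack. The steel one is the fit, since it is the narrower. The gauge arm sits slightly towards +x, with its dial at crop (213,60).

```bash
cat >> h.py <<'E'
TH=np.radians(-5.05); XF=np.array([np.cos(TH),np.sin(TH)]); YF=np.array([-XF[1],XF[0]]); O=np.array([.5678,-.0259])
def fw(x,y): return O+x*XF+y*YF
def go(p,jaw=None,tool=None):
    """shift (mm, tool axes) and turn (deg, tool axes) from measured pose to TCP p, pointing down, jaw dir (world deg, mod 180)"""
    s=ctrl.get_state(); M=R.from_rotvec(s["tool_rot"]); m=M.as_matrix()
    d=m.T@(np.array(p)-s["position"])*1000
    cur=np.degrees(np.arctan2(m[1,2],m[0,2])); 
    jaw=cur if jaw is None else cur+(jaw-cur+90)%180-90
    if tool is not None: jaw=tool
    z=np.array([np.cos(np.radians(jaw)),np.sin(np.radians(jaw)),0]); x=np.array([0,0,-1.]); T=np.c_[x,np.cross(z,x),z]
    w=np.degrees(R.from_matrix(m.T@T).as_rotvec())
    print("t",round(s["time"],2),"pos",s["position"].round(4),"jaw",cur.round(1),"->",round(jaw,1),"TURN",w.round(1),"SHIFT",d.round(1),"F",s["ft_force"].round(1),"g",round(s["grip_width"]*87,1),"q",s["joint_positions"].round(2))
E
python3 - <<'E'
from h import *
print("holes",plane("top",[(276,183.75),(275.5,195.5)],.045).round(4), fw(.016,0),fw(-.016,0))
rod=plane("top",[(215+45/4,160+80/4),(215+190/4,160+68/4)],.136)[:,:2]
d=rod[1]-rod[0]; print("rod",rod.round(3),"theta",np.arctan2(d@XF,-(d@YF)))
dial=plane("top",[(215+213/4,160+60/4)],.157)[0,:2]; post=fw(0,.15); e=dial-post
print("dial",dial,"post",post,np.linalg.norm(e),np.arctan2(e@XF,-(e@YF)))
postpx=plane("top",[(215+30/4,160+80/4)],.15); print("post seen",postpx)
# bar ends: scene crop c2 5x at(240,150); top crop 4x at (130,200)
b=tri([(240+350/5,150+48/5)],[(130+72/4,200+275/4)]); print("bar near end",b)
E2=plane("top",[(130+72/4,200+275/4),(130+173/4,200+36/4)],.04); print("bar",E2.round(4),"mid",E2.mean(0),"len",np.linalg.norm(E2[1]-E2[0]),"ang",np.degrees(np.arctan2(*(E2[0]-E2[1])[[1,0]])))
print("bow",tri([(150+111/4,265+138/4)],[(340+175/4,195+103/4)]))
print("bow top plane",plane("top",[(340+175/4,195+103/4)],.086))
print("stand",plane("top",[(490/1.4286,212/1.4286)],.18))
go([*fw(-.045,.065),.25],jaw=None)
print(proj("top",[*fw(0,.15),.154]),proj("top",[*fw(0,-.072),.081]))
E
```

```text
holes [[ 0.5943 -0.0266  0.045 ]
 [ 0.5574 -0.0258  0.045 ]] [ 0.58373789 -0.0273084 ] [ 0.55186211 -0.0244916 ]
rod [[0.583 0.114]
 [0.593 0.01 ]] theta 0.18692000945435253
dial [ 0.5941977  -0.00760026] post [0.58100376 0.12351774] 0.131780154367758 0.18842802942043238
post seen [[0.57947863 0.12267108 0.15      ]]
bar near end [[0.33124371 0.35486995 0.04003308 0.00625672]]
bar [[0.3288 0.3528 0.04  ]
 [0.5116 0.2873 0.04  ]] mid [0.42022055 0.32007584 0.04      ] len 0.1941852314247386 ang 160.30219387427076
bow [[ 4.79564813e-01 -3.47687619e-01  7.88782798e-02  2.79772870e-04]]
bow top plane [[ 0.47845952 -0.34627022  0.086     ]]
stand [[ 0.66804816 -0.21655819  0.18      ]]
t 0.1 pos [ 0.1924 -0.6204  0.2215] jaw -72.8 -> -72.8 TURN [ 0.  -0.1  0. ] SHIFT [ -27.6  517.7 -533.8] F [-0.5 -0.4  0.7] g 86.7 q [ 1.28  0.32 -0.07  1.45  0.02  1.37 -0.06]
[[222.02005039 179.15034741]] [[299.24948701 192.17411117]]
```

The sanity checks agree: the dial reads 131.8 mm from the post and the gauge arm is at about 0.19 rad. I start with the gauge arm, using shut fingers.

>>> servo_tool(
  commands=[
    [[0,0,0,-28,200,-206,0],[0,0,0,-28,518,-534,0],[0,0,0,-28,518,-534,0],[0,0,0,-28,518,-534,0],[0,0,0,-28,518,-534,0]],
  ],
  newtons=10,
)

```text
time: 0.72
position: [0.3343, -0.3404, 0.2365]
tool_rot: [0.985, 1.337, -0.985]
ft_force: [0.4, -0.1, 0.2]
grip_width: 0.517
```

```bash
python3 - <<'E'
from h import *
go([*fw(-.03,.061),.25])
# bracket plate top & holes from the first top picture
t=np.load("top.npy"); g=cv2.cvtColor(t,cv2.COLOR_RGB2GRAY); q=cv2.cvtColor(t,cv2.COLOR_RGB2HSV)
print(proj("top",[[*fw(x,y),.045] for x,y in((.037,.02),(.037,-.02),(-.037,-.02),(-.037,.02),(.016,0),(-.016,0))]).round(1))
print(g[176:208,264:290:1])
E
```

```text
t 0.72 pos [ 0.3343 -0.3404  0.2365] jaw -72.8 -> -72.8 TURN [-0.  0.  0.] SHIFT [ -13.6  311.6 -299. ] F [ 0.4 -0.1  0.2] g 45.0 q [ 1.03 -0.04 -0.28  1.83 -0.01  1.35 -0.52]
[[270.4 179.8]
 [283.3 181.1]
 [280.8 204.6]
 [267.8 203.3]
 [276.2 187.1]
 [275.  197.3]]
[[ 85 159 195 188 196 193 175 202 196  64  82 137 144 132 149 149 151 152
  148 152 147 150 145 146 145 145]
 [ 81 174 193 197 185 201 167 179 107  18  43  89  88  83 121 131 130 127
  129 130 123 137 140 134 150 148]
 [ 22  84 125 188 155 180 189 108  33  15  27  26  23  28  17  21  36  34
   38  58  52  82  88  77 121 127]
 [ 21  15  57 123 135 101 100  38  22  31  36  34  30  38  30  28  31  31
   30  26  30  23  30  27  24  22]
 [ 36  27  19   9  16  17  11  33  40  49  39  39  41  44  37  42  32  36
   42  30  36  34  32  35  30  30]
 [ 34  37  23  29  30  23  41  51  56  51  55  45  49  42  40  46  43  43
   42  40  38  39  32  43  35  32]
 [ 33  37  37  28  40  33  46  57  50  51  47  47  47  46  45  47  48  42
   42  41  35  41  35  33  31  47]
 [ 33  27  36  36  33  10  36  55  49  42  41  46  44  51  45  43  42 
[... 1955 characters left out ...]
59  59  34
   24  29  44  31  43  34  40  39]
 [ 24  41  38  18  37  57  59  54  58  63  54  58  56  51  58  58  59  37
   26  25  32  41  33  41  41  37]
 [ 31  42  39  11  34  47  50  39  46  52  46  52  58  54  49  56  59  34
   30  29  37  39  33  40  41  36]
 [ 39  34  29   9   3   0   1   0  15  17  12  20  30  34  37  50  49  23
   30  33  37  38  38  33  39  40]
 [ 83  74  82  59  32  53  36  11   4   4   6   3   5   1   8   0   7  18
   28  24  44  31  39  40  38  39]
 [122 123 132 116  87 113  95  72  71  67  57  59  72  26  15  12  36  48
   38  31  38  28  30  31  36  35]
 [122 123 119 120 115 121 121 129 128 132 108 128 129  85  77  74  88  96
   82  85  84  74  60  64  61  65]]
```

The hole centroids in the top view, (276.0,186.9) and (275.1,196.9), match the prediction to about 0.3 px, so the fixture pose is good.

>>> servo_tool(
  commands=[
    [[0,0,0,-14,312,-299,0],[0,0,0,-14,312,-299,0],[0,0,0,-14,312,-299,0],[0,0,0,-14,312,-299,0],[0,0,0,-14,312,-299,0]],
  ],
)

```text
time: 1.35
position: [0.4855, -0.0676, 0.2468]
tool_rot: [0.985, 1.336, -0.985]
ft_force: [0.8, -1.5, -0.1]
grip_width: 0.016
```

```bash
python3 - <<'E'
from h import *
go([*fw(-.03,.061),.25])
go([*fw(-.018,.061),.118])
E
```

```text
t 1.35 pos [ 0.4855 -0.0676  0.2468] jaw -72.8 -> -72.8 TURN [-0.  0.  0.] SHIFT [ -3.3  86.3 -83.3] F [ 0.8 -1.5 -0.1] g 1.4 q [ 0.74 -0.01 -0.64  1.78 -0.01  1.37 -1.17]
t 1.35 pos [ 0.4855 -0.0676  0.2468] jaw -72.8 -> -72.8 TURN [-0.  0.  0.] SHIFT [128.7  97.4 -78.9] F [ 0.8 -1.5 -0.1] g 1.4 q [ 0.74 -0.01 -0.64  1.78 -0.01  1.37 -1.17]
```

>>> servo_tool(
  commands=[
    [[0,0,0,0,50,-46,0],[0,0,0,0,93,-80,0],[0,0,0,50,93,-80,0],[0,0,0,100,93,-80,0],[0,0,0,125,93,-80,0]],
  ],
)

```text
time: 1.98
position: [0.5481, 0.0346, 0.1184]
tool_rot: [0.983, 1.341, -0.987]
ft_force: [-0.2, 0.8, 0.3]
grip_width: -0.0
```

```bash
python3 - <<'E'
from h import *
print([go([*fw(x,y),.118]) for x,y in((-.018,.061),(.0276,.068),(.054,.083),(.074,.105),(.084,.129))])
E
```

```text
t 1.98 pos [0.5481 0.0346 0.1184] jaw -72.7 -> -72.7 TURN [ 0.  -0.1  0.3] SHIFT [0.3 7.4 0.3] F [-0.2  0.8  0.3] g -0.0 q [ 0.55  0.27 -0.75  1.81  0.2   1.15 -1.53]
t 1.98 pos [0.5481 0.0346 0.1184] jaw -72.7 -> -72.7 TURN [ 0.  -0.1  0.3] SHIFT [ 0.1 52.2 11.2] F [-0.2  0.8  0.3] g -0.0 q [ 0.55  0.27 -0.75  1.81  0.2   1.15 -1.53]
t 1.98 pos [0.5481 0.0346 0.1184] jaw -72.7 -> -72.7 TURN [ 0.  -0.1  0.3] SHIFT [-0.  82.4  7.3] F [-0.2  0.8  0.3] g -0.0 q [ 0.55  0.27 -0.75  1.81  0.2   1.15 -1.53]
t 1.98 pos [0.5481 0.0346 0.1184] jaw -72.7 -> -72.7 TURN [ 0.  -0.1  0.3] SHIFT [-1.000e-01  1.092e+02 -5.400e+00] F [-0.2  0.8  0.3] g -0.0 q [ 0.55  0.27 -0.75  1.81  0.2   1.15 -1.53]
t 1.98 pos [0.5481 0.0346 0.1184] jaw -72.7 -> -72.7 TURN [ 0.  -0.1  0.3] SHIFT [ -0.2 127.6 -23.9] F [-0.2  0.8  0.3] g -0.0 q [ 0.55  0.27 -0.75  1.81  0.2   1.15 -1.53]
[None, None, None, None, None]
```

>>> servo_tool(
  commands=[
    [[0,0,0,0,25,5,0],[0,0,0,0,50,11,0],[0,0,0,0,80,7,0],[0,0,0,0,106,-5,0],[0,0,0,0,125,-24,0]],
  ],
)

```text
time: 2.6
position: [0.6619, 0.093, 0.1201]
tool_rot: [0.983, 1.338, -0.99]
ft_force: [-2.5, -2.6, -0.2]
grip_width: 0.007
```

```bash
python3 - <<'E'
from h import *
go([*fw(.084,.129),.118])
t=vision.get_image("top"); s=vision.get_image("scene")
a=np.zeros((600,800,3),np.uint8); a[:,:400]=crop(t,190,150,100,150,4); a[:,400:]=crop(s,270,150,100,150,4)
cv2.imwrite("pics/g1.png",a)
E
```

```text
t 2.6 pos [0.6619 0.093  0.1201] jaw -72.9 -> -72.9 TURN [-0.   0.1  0.3] SHIFT [ 2.1  1.5 -1.8] F [-2.5 -2.6 -0.2] g 0.6 q [ 0.33  0.52 -0.7   1.5   0.35  1.25 -1.68]
```

View pics/g1.png

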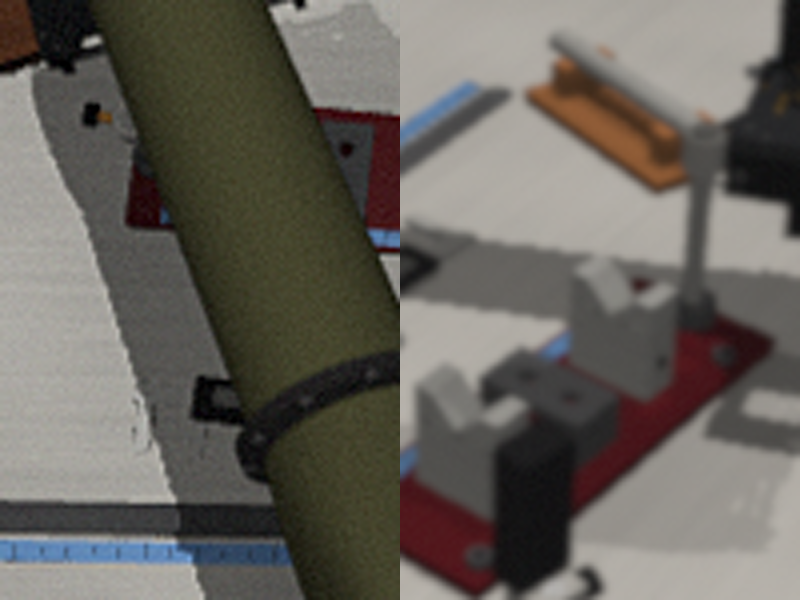

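The arm was seen swung: the knob now points to +y at crop (95,115), and the rod lies behind the gripper. Next I lift and go to the bar, and refine its axis from the first top picture.

>>> servo_tool(
  commands=[
    [[0,0,0,-20,-5,8,0],[0,0,0,-70,-5,8,40],[0,0,0,-130,-5,8,50],[0,0,0,-140,-5,8,50],[0,0,0,-140,-5,8,50]],
  ],
)

```text
time: 3.32
position: [0.6604, 0.0838, 0.2638]
tool_rot: [0.987, 1.333, -0.985]
ft_force: [0.3, -0.2, -0.5]
grip_width: 0.372
```

```bash
python3 - <<'E'
from h import *
t=np.load("top.npy"); H=cv2.cvtColor(t,cv2.COLOR_RGB2HSV); h,sa,v=[H[...,k].astype(int) for k in range(3)]
w=np.zeros(h.shape,bool); w[195:280,130:200]=1
cr=(w&(h>3)&(h<20)&(sa>110)).astype(np.uint8); cr=cv2.morphologyEx(cr,cv2.MORPH_OPEN,np.ones((2,2)))
hull=cv2.convexHull(np.argwhere(cr)[:,::-1]); m=cv2.fillPoly(np.zeros_like(cr),[hull],1)
b=(m>0)&(sa<70)&(v>70); n,l,st,_=cv2.connectedComponentsWithStats(b.astype(np.uint8)); k=1+st[1:,4].argmax()
p=np.argwhere(l==k)[:,::-1]; W=plane("top",p,.044)[:,:2]
f=cv2.fitLine(W.astype(np.float32),cv2.DIST_HUBER,0,.001,.001).ravel(); d=f[:2]; c=f[2:]
off=(W-c)@np.array([-d[1],d[0]]); al=(W-c)@d
print("line",np.degrees(np.arctan2(d[1],d[0])),c,"width",np.percentile(off,[3,97]),"along",al.min(),al.max())
# extent along axis outside hull: bright pixels near axis
q=np.argwhere(w)[:,::-1]; Q=plane("top",q,.044)[:,:2]; on=np.abs((Q-c)@np.array([-d[1],d[0]]))<.005
a=((Q-c)@d)[on]; vv=v[q[on,1],q[on,0]]; ss=sa[q[on,1],q[on,0]]
for lo in np.arange(-.13,.13,.005):
    k=(a>=lo)&(a<lo+.005); 
    if k.any() and (abs(lo)>.08): print(round(lo,3),int(vv[k].mean()),int(ss[k].mean()),end=" | ")
print(); go([*c,.25],tool=70)
E
```

```text
line -22.180998 [0.41819033 0.32396722] width [-0.00843073  0.00853362] along -0.08207788775279921 0.08187718665581079
-0.13 149 12 | -0.125 148 14 | -0.12 146 14 | -0.115 149 11 | -0.11 149 11 | -0.105 147 12 | -0.1 143 12 | -0.095 134 8 | -0.09 132 11 | -0.085 133 10 | 0.08 127 7 | 0.085 131 8 | 0.09 130 10 | 0.095 128 9 | 0.1 123 12 | 0.105 145 14 | 0.11 148 13 | 0.115 144 13 | 0.12 143 13 | 0.125 145 14 | 
t 3.33 pos [0.6604 0.0838 0.2638] jaw -72.9 -> 70 TURN [-1.429e+02  2.000e-01  1.000e-01] SHIFT [  12.8 -160.8 -300.8] F [ 0.3 -0.2 -0.5] g 32.4 q [ 0.36  0.43 -0.73  1.33  0.28  1.49 -1.62]
```

>>> servo_tool(
  commands=[
    [[-141,0,0,13,-161,-300,50],[-141,0,0,13,-161,-300,50],[-141,0,0,13,-161,-300,50],[-141,0,0,13,-161,-300,50],[-141,0,0,13,-161,-300,50]],
  ],
)

```text
time: 3.95
position: [0.4355, 0.304, 0.248]
tool_rot: [0.255, 1.557, -0.259]
ft_force: [0.4, 1.0, 0.3]
grip_width: 0.574
```

```bash
python3 - <<'E'
from h import *
go([.421,.3228,.2],tool=67.8)
E
```

```text
t 3.95 pos [0.4355 0.304  0.248 ] jaw -18.8 -> 67.8 TURN [-86.6  -0.2   0.1] SHIFT [ 48.   13.3 -19.8] F [0.4 1.  0.3] g 50.0 q [ 0.31  0.16 -1.06  1.68  0.14  1.39 -1.1 ]
```

>>> servo_tool(
  commands=[
    [[-87,0,0,0,13,-20,50],[-87,0,0,20,13,-20,50],[-87,0,0,48,13,-20,50],[-87,0,0,48,13,-20,50],[-87,0,0,48,13,-20,50]],
  ],
)

```text
time: 4.58
position: [0.422, 0.3214, 0.1997]
tool_rot: [-0.48, 1.521, 0.477]
ft_force: [0.0, -0.2, 0.1]
grip_width: 0.571
```

```bash
python3 - <<'E'
from h import *
go([.421,.3228,.1],tool=67.8)
E
```

```text
t 4.58 pos [0.422  0.3214 0.1997] jaw 35.0 -> 67.8 TURN [-32.8  -0.2  -0. ] SHIFT [99.7  1.8  0.3] F [ 0.  -0.2  0.1] g 49.7 q [ 0.36  0.25 -1.2   1.75  0.24  1.32 -0.28]
```

>>> servo_tool(
  commands=[
    [[-33,0,0,20,2,0,50],[-33,0,0,50,2,0,50],[-33,0,0,80,2,0,50],[-33,0,0,100,2,0,50],[-33,0,0,100,2,0,50]],
  ],
)

```text
time: 5.2
position: [0.4206, 0.3235, 0.1]
tool_rot: [-0.916, 1.374, 0.916]
ft_force: [-0.6, -0.6, 0.3]
grip_width: 0.574
```

```bash
python3 - <<'E'
from h import *
go([.421,.3228,.022],tool=67.8)
t=vision.get_image("top"); s=vision.get_image("scene")
a=np.zeros((600,800,3),np.uint8); a[:,:400]=crop(t,120,160,100,150,4); a[:,400:]=crop(s,280,110,100,150,4)
cv2.imwrite("pics/b1.png",a)
E
```

```text
t 5.2 pos [0.4206 0.3235 0.1   ] jaw 67.5 -> 67.8 TURN [-0.3 -0.2 -0.1] SHIFT [78.  -0.8 -0.3] F [-0.6 -0.6  0.3] g 50.0 q [ 0.33  0.43 -1.23  1.86  0.44  1.17  0.13]
```

View pics/b1.png

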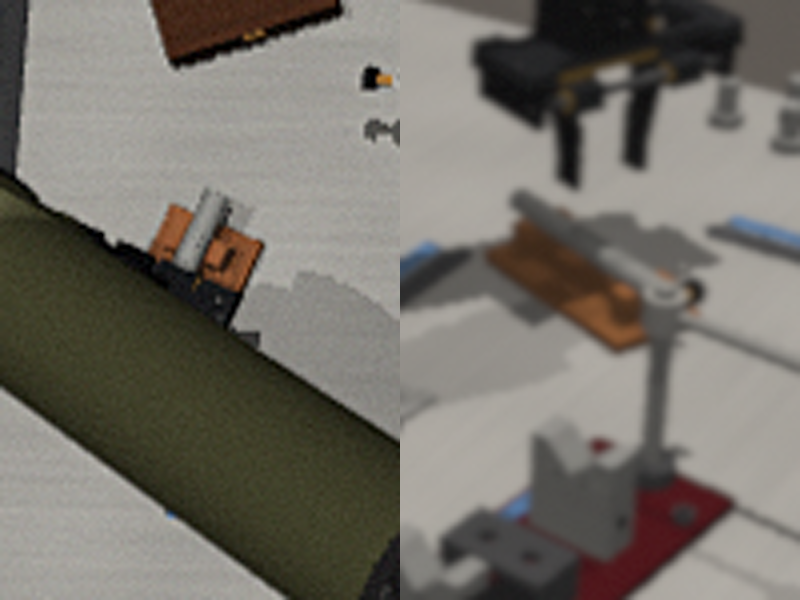

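The fingers straddle the bar (scene crop (570,180)/(635,165) over the bar at (600,235)), and the gauge rod now points to +x, clear. I descend and grip.

>>> servo_tool(
  commands=[
    [[0,0,0,40,-1,0,50],[0,0,0,70,-1,0,50],[0,0,0,78,-1,0,50],[0,0,0,78,-1,0,50],[0,0,0,78,-1,0,15]],
  ],
  newtons=30,
)

```text
time: 5.92
position: [0.4236, 0.3255, 0.0254]
tool_rot: [-0.917, 1.366, 0.917]
ft_force: [0.1, 0.3, 0.3]
grip_width: 0.529
```

>>> servo_tool(
  commands=[
    [[0,0,0,0,0,0,10],[0,0,0,0,0,0,10],[0,0,0,0,0,0,10],[0,0,0,0,0,0,10]],
  ],
)

```text
time: 6.42
position: [0.4221, 0.3225, 0.0238]
tool_rot: [-0.92, 1.373, 0.915]
ft_force: [-3.2, -5.7, 6.3]
grip_width: 0.221
```

```bash
python3 - <<'E'
from h import *
go([.421,.3228,.18],tool=67.8)
E
```

```text
t 6.42 pos [0.4221 0.3225 0.0238] jaw 67.6 -> 67.8 TURN [-0.2 -0.3  0. ] SHIFT [-156.2    1.1   -0.9] F [-3.2 -5.7  6.3] g 19.2 q [ 0.24  0.52 -1.12  1.92  0.55  1.05  0.06]
```

>>> servo_tool(
  commands=[
    [[0,0,0,-20,1,-1,10],[0,0,0,-60,1,-1,10],[0,0,0,-120,1,-1,10],[0,0,0,-180,1,-1,10],[0,0,0,-196,1,-1,10]],
  ],
)

```text
time: 7.05
position: [0.4222, 0.3264, 0.2242]
tool_rot: [-0.918, 1.361, 0.917]
ft_force: [0.4, -0.5, -4.0]
grip_width: 0.221
```

```bash
python3 - <<'E'
from h import *
go([*fw(0,0),.22],tool=-5.05)
E
```

```text
t 7.05 pos [0.4222 0.3264 0.2242] jaw 67.7 -> -5.0 TURN [72.8  0.4  0. ] SHIFT [   3.9 -268.3 -270.8] F [ 0.4 -0.5 -4. ] g 19.3 q [ 0.45  0.28 -1.33  1.71  0.28  1.36  0.25]
```

>>> servo_tool(
  commands=[
    [[10,0,0,4,-35,-35,10],[20,0,0,4,-75,-76,10],[30,0,0,4,-115,-116,10],[40,0,0,4,-155,-156,10],[50,0,0,4,-195,-197,10]],
  ],
)

```text
time: 7.68
position: [0.5265, 0.066, 0.2151]
tool_rot: [-0.238, 1.559, 0.237]
ft_force: [0.4, -0.1, -2.9]
grip_width: 0.218
```

```bash
python3 - <<'E'
from h import *
go([*fw(0,0),.22],tool=-5.05)
E
```

```text
t 7.67 pos [0.5265 0.066  0.2151] jaw 17.4 -> -5.0 TURN [22.4 -0.1  0. ] SHIFT [  -4.9 -100.1   12. ] F [ 0.4 -0.1 -2.9] g 19.0 q [ 0.83  0.2  -1.11  1.73  0.18  1.33 -0.01]
```

>>> servo_tool(
  commands=[
    [[10,0,0,-5,-40,5,10],[20,0,0,-5,-80,10,10],[22,0,0,-5,-100,12,10],[22,0,0,20,-100,12,10],[22,0,0,40,-100,12,10]],
  ],
)

```text
time: 8.3
position: [0.5677, -0.0227, 0.1743]
tool_rot: [0.058, 1.572, -0.056]
ft_force: [-0.8, 0.0, -4.3]
grip_width: 0.221
```

```bash
python3 - <<'E'
from h import *
go([*fw(0,0),.12],tool=-5.05)
E
```

```text
t 8.3 pos [ 0.5677 -0.0227  0.1743] jaw -4.1 -> -5.0 TURN [ 0.9 -0.1 -0. ] SHIFT [54.3 -3.2  0.5] F [-0.8  0.  -4.3] g 19.2 q [ 0.82  0.31 -0.97  1.7   0.27  1.28 -0.28]
```

Now I go down to about 20 mm above the seat and check the alignment by picture before laying the bar in.

>>> servo_tool(
  commands=[
    [[1,0,0,30,-3,0,10],[1,0,0,60,-3,0,10],[1,0,0,90,-3,0,10],[1,0,0,90,-3,0,10],[1,0,0,90,-3,0,10]],
  ],
)

```text
time: 8.93
position: [0.5689, -0.026, 0.0867]
tool_rot: [0.072, 1.569, -0.072]
ft_force: [0.8, -0.1, -3.1]
grip_width: 0.22
```

```bash
python3 - <<'E'
from h import *
go([*fw(0,0),.0608],tool=-5.05)
t=vision.get_image("top"); s=vision.get_image("scene")
a=np.zeros((600,800,3),np.uint8); a[:,:400]=crop(t,200,140,133,200,3)[:600,:][:, :400][:600] if 0 else cv2.resize(t[140:260,215:320,::-1],(400,457))[0:1].repeat(600,0) if 0 else 0
a[:300,:400]=crop(t,220,150,100,75,4); a[300:,:400]=crop(s,290,160,100,75,4); a[:,400:]=crop(s,260,160,100,150,4)
cv2.imwrite("pics/p1.png",a)
E
```

```text
t 8.93 pos [ 0.5689 -0.026   0.0867] jaw -5.2 -> -5.0 TURN [-0.2  0.1 -0. ] SHIFT [25.9  0.  -1.1] F [ 0.8 -0.1 -3.1] g 19.2 q [ 0.77  0.4  -0.92  1.79  0.35  1.12 -0.36]
```

View pics/p1.png

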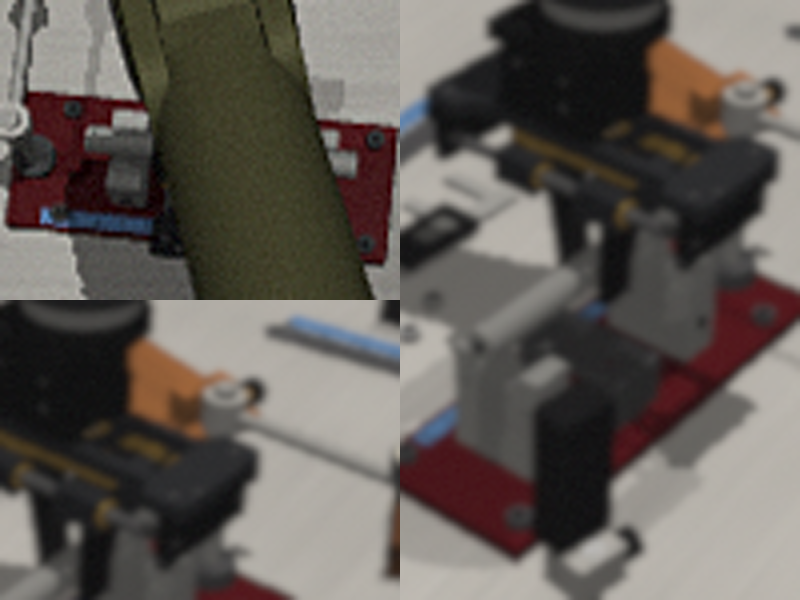

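The bar sits above both V's (top crop ends at (90,138) and (355,165)), nearly centred, with the gauge rod clear along +x. I lower it gently.

>>> servo_tool(
  commands=[
    [[0,0,0,10,0,-1,10],[0,0,0,17,0,-1,10],[0,0,0,21,0,-1,10],[0,0,0,23,0,-1,10],[0,0,0,24,0,-1,10]],
  ],
)

```text
time: 9.65
position: [0.5674, -0.0267, 0.0617]
tool_rot: [0.073, 1.57, -0.073]
ft_force: [0.2, 0.7, -3.6]
grip_width: 0.218
```

>>> servo_tool(
  commands=[
    [[0,0,0,1,0,0,10],[0,0,0,1,0,0,10]],
  ],
)

```text
time: 9.9
position: [0.5678, -0.0268, 0.0611]
tool_rot: [0.073, 1.569, -0.073]
ft_force: [0.5, 0.6, -2.6]
grip_width: 0.222
```

>>> servo_tool(
  commands=[
    [[0,0,0,1,0,0,10],[0,0,0,2,0,0,10],[0,0,0,2,0,0,10]],
  ],
)

```text
time: 10.28
position: [0.5678, -0.0268, 0.0609]
tool_rot: [0.072, 1.569, -0.074]
ft_force: [-5.2, -0.8, 11.8]
grip_width: 0.221
```

>>> servo_tool(
  commands=[
    [[0,0,0,-1,0,0,18],[0,0,0,-1,0,0,24],[0,0,0,-1,0,0,32],[0,0,0,-1,0,0,40],[0,0,0,-1,0,0,45]],
  ],
)

```text
time: 10.9
position: [0.5674, -0.0267, 0.0597]
tool_rot: [0.073, 1.57, -0.073]
ft_force: [-0.3, -0.1, 0.8]
grip_width: 0.476
```

>>> servo_tool(
  commands=[
    [[0,0,0,-10,0,0,45],[0,0,0,-40,0,0,45],[0,0,0,-90,0,0,45],[0,0,0,-150,0,0,60],[0,0,0,-170,0,0,60]],
  ],
)

```text
time: 11.52
position: [0.5694, -0.0261, 0.2345]
tool_rot: [0.072, 1.563, -0.073]
ft_force: [-0.3, -0.2, -0.4]
grip_width: 0.651
```

```bash
python3 - <<'E'
from h import *
# ubolt bow in initial top picture: bright low-sat pixels over rack
t=np.load("top.npy"); H=cv2.cvtColor(t,cv2.COLOR_RGB2HSV); h,sa,v=[H[...,k].astype(int) for k in range(3)]
w=np.zeros(h.shape,bool); w[208:232,372:394]=1
b=(w&(sa<60)&(v>90)).astype(np.uint8); n,l,st,_=cv2.connectedComponentsWithStats(b); k=1+st[1:,4].argmax()
p=np.argwhere(l==k)[:,::-1]; W=plane("top",p,.084)[:,:2]; print("bow",len(p),p.mean(0),W.mean(0),cv2.minAreaRect((W*1000).astype(np.float32)))
wood=np.zeros(h.shape,bool); wood[195:260,340:410]=((h>8)&(h<25)&(sa>70)&(v>135))[195:260,340:410]
wood=cv2.morphologyEx(wood.astype(np.uint8),cv2.MORPH_CLOSE,np.ones((7,7))); print("rack bright",rect("top",wood,.04))
go([.480,-.350,.2],tool=35.4)
E
```

```text
bow 45 [390.73333333 211.13333333] [ 0.50769991 -0.36784279] ((503.9860534667969, -364.11517333984375), (20.59893226623535, 26.87766456604004), 88.59080505371094)
rack bright ((463.3760070800781, -326.7852783203125), (90.84010314941406, 129.73779296875), 35.36663818359375)
t 11.53 pos [ 0.5694 -0.0261  0.2345] jaw -5.3 -> 35.4 TURN [-40.7   0.4   0.2] SHIFT [  34.3 -330.8  -59.2] F [-0.3 -0.2 -0.4] g 56.6 q [ 0.84  0.26 -0.99  1.62  0.22  1.38 -0.26]
```

The bar is released. I check the predicted steel U-bolt pose by overlaying it on the first pictures while the arm moves towards the rack, and then look at the bar.

>>> servo_tool(
  commands=[
    [[-10,0,0,0,-60,-10,70],[-20,0,0,0,-120,-20,70],[-30,0,0,0,-180,-30,70],[-40,0,0,0,-240,-45,70],[-41,0,0,0,-290,-59,70]],
  ],
)

```text
time: 12.15
position: [0.4819, -0.3085, 0.2298]
tool_rot: [-0.49, 1.515, 0.49]
ft_force: [0.2, -0.7, -0.3]
grip_width: 0.801
```

```bash
cat > ov.py <<'E'
from h import *
def arch(c,ang,top):
    a=np.radians(ang); ph=np.linspace(0,np.pi,25); d=np.array([np.cos(a),np.sin(a)])
    P=[[*(c+16e-3*np.cos(f)*d),top-.020+.016*np.sin(f)] for f in ph]
    return np.array(P+[[*(c+s*.016*d),z] for s in(-1,1) for z in np.arange(top-.045,top-.02,.005)])
def draw(im,n,P,u0,v0,w,h,s):
    o=crop(im,u0,v0,w,h,s)
    for u,v in proj(n,P): cv2.circle(o,(int((u-u0+.5)*s),int((v-v0+.5)*s)),1,(0,0,255),-1)
    return o
E
python3 - <<'E'
from ov import *
t=np.load("top.npy"); s=np.load("scene.npy"); c=np.array([.4819,-.3529]); P=arch(c,35.4,.088)
a=np.zeros((600,800,3),np.uint8)
a[:300,:400]=draw(t,"top",P,365,200,40,30,10); a[300:,:400]=draw(s,"scene",P,160,290,40,30,10)
t1=vision.get_image("top"); s1=vision.get_image("scene")
a[:300,400:]=crop(t1,220,150,100,75,4); a[300:,400:]=crop(s1,270,170,100,75,4)
cv2.imwrite("pics/r1.png",a); go([*c,.15],tool=35.4)
E
```

```text
t 12.25 pos [ 0.4779 -0.3165  0.2286] jaw 34.9 -> 35.4 TURN [-0.5 -0.2  0. ] SHIFT [ 78.7 -32.2 -17.2] F [ 0.3 -0.4 -0.7] g 70.0 q [ 1.35  0.28 -0.96  1.61  0.23  1.38  0.97]
```

View pics/r1.png

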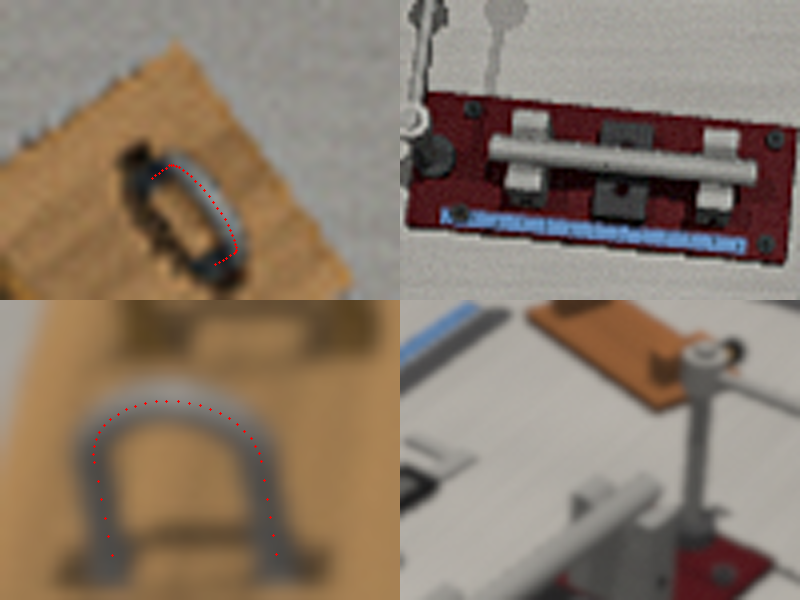

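The overlay matches the steel U-bolt to about 1 px in both views. The bar lies in both V's (ends at (490,150) and (755,172), bracket at (625,165)), and the gauge rod points to +x. Next I go over the U-bolt.

>>> servo_tool(
  commands=[
    [[0,0,0,20,-32,-17,70],[0,0,0,60,-32,-17,70],[0,0,0,78,-32,-17,70],[0,0,0,78,-32,-17,70]],
  ],
)

```text
time: 12.75
position: [0.487, -0.3419, 0.1508]
tool_rot: [-0.487, 1.516, 0.49]
ft_force: [-0.5, 0.4, 0.9]
grip_width: 0.808
```

```bash
python3 - <<'E'
from h import *
go([.4819,-.3529,.051],tool=35.4)
E
```

```text
t 12.75 pos [ 0.487  -0.3419  0.1508] jaw 35.7 -> 35.4 TURN [ 0.3 -0.  -0.2] SHIFT [ 99.8  -6.2 -10.5] F [-0.5  0.4  0.9] g 70.3 q [ 1.31  0.39 -0.92  1.66  0.32  1.26  0.95]
```

>>> servo_tool(
  commands=[
    [[0,0,0,20,-6,-10,70],[0,0,0,40,-6,-10,70],[0,0,0,40,-6,-10,70]],
  ],
)

```text
time: 13.12
position: [0.4816, -0.3533, 0.1098]
tool_rot: [-0.485, 1.517, 0.49]
ft_force: [0.6, -0.8, 0.7]
grip_width: 0.805
```

```bash
python3 - <<'E'
from h import *
go([.4819,-.3529,.051],tool=35.4)
E
```

```text
t 13.12 pos [ 0.4816 -0.3533  0.1098] jaw 35.6 -> 35.4 TURN [ 0.2 -0.1 -0.2] SHIFT [58.8 -0.1  0.5] F [ 0.6 -0.8  0.7] g 70.0 q [ 1.31  0.43 -0.89  1.7   0.36  1.19  0.95]
```

>>> servo_tool(
  commands=[
    [[0,0,0,30,0,0,70],[0,0,0,50,0,0,70],[0,0,0,58,0,0,70],[0,0,0,58,0,0,60],[0,0,0,58,0,0,50]],
  ],
  newtons=25,
)

```text
time: 13.75
position: [0.4837, -0.354, 0.0548]
tool_rot: [-0.488, 1.514, 0.486]
ft_force: [-0.3, 1.1, 1.3]
grip_width: 0.657
```

>>> servo_tool(
  commands=[
    [[0,0,0,0,0,0,30],[0,0,0,0,0,0,30],[0,0,0,0,0,0,30]],
  ],
)

```text
time: 14.12
position: [0.4832, -0.3541, 0.0544]
tool_rot: [-0.488, 1.515, 0.487]
ft_force: [-1.6, 0.4, 2.3]
grip_width: 0.445
```

```bash
python3 - <<'E'
from h import *
go([.4819,-.3529,.15],tool=35.4)
E
```

```text
t 14.12 pos [ 0.4832 -0.3541  0.0544] jaw 35.7 -> 35.4 TURN [ 0.3 -0.   0.1] SHIFT [-95.6   1.6  -0.4] F [-1.6  0.4  2.3] g 38.7 q [ 1.28  0.49 -0.86  1.74  0.42  1.1   0.91]
```

>>> servo_tool(
  commands=[
    [[0,0,0,-10,0,0,30],[0,0,0,-30,0,0,30],[0,0,0,-70,0,0,30],[0,0,0,-120,0,0,30],[0,0,0,-165,0,0,30]],
  ],
)

```text
time: 14.75
position: [0.4834, -0.3535, 0.2222]
tool_rot: [-0.489, 1.514, 0.486]
ft_force: [0.3, 0.4, -1.3]
grip_width: 0.447
```

```bash
python3 - <<'E'
from h import *
go([*fw(0,0),.22],tool=-5.05)
E
```

```text
t 14.75 pos [ 0.4834 -0.3535  0.2222] jaw 35.7 -> -5.0 TURN [40.7  0.1  0.1] SHIFT [  1.9 216.8 259.7] F [ 0.3  0.4 -1.3] g 38.9 q [ 1.35  0.34 -0.94  1.56  0.28  1.38  1.  ]
```

>>> servo_tool(
  commands=[
    [[10,0,0,2,40,48,30],[20,0,0,2,80,96,30],[30,0,0,2,120,144,30],[40,0,0,2,160,192,30],[41,0,0,2,195,234,30]],
  ],
)

```text
time: 15.38
position: [0.5599, -0.0565, 0.2186]
tool_rot: [0.073, 1.567, -0.075]
ft_force: [0.8, -0.9, -0.9]
grip_width: 0.452
```

>>> servo_tool(
  commands=[
    [[0,0,0,0,0,20,30],[0,0,0,0,0,20,30]],
  ],
)

```text
time: 15.62
position: [0.5802, -0.0599, 0.2179]
tool_rot: [0.072, 1.568, -0.071]
ft_force: [-0.2, 0.1, -0.6]
grip_width: 0.449
```

```bash
python3 - <<'E'
from h import *
go([*fw(0,0),.155],tool=-5.05)
E
```

```text
t 15.62 pos [ 0.5802 -0.0599  0.2179] jaw -5.2 -> -5.0 TURN [-0.2  0.1 -0. ] SHIFT [ 62.9  32.7 -15.5] F [-0.2  0.1 -0.6] g 39.1 q [ 0.86  0.31 -0.97  1.6   0.26  1.36 -0.23]
```

>>> servo_tool(
  commands=[
    [[0,0,0,20,33,-15,30],[0,0,0,45,33,-15,30],[0,0,0,63,33,-15,30],[0,0,0,63,33,-15,30],[0,0,0,63,33,-15,30]],
  ],
)

```text
time: 16.25
position: [0.568, -0.0272, 0.1547]
tool_rot: [0.074, 1.569, -0.074]
ft_force: [0.2, -0.4, -0.3]
grip_width: 0.447
```

```bash
python3 - <<'E'
from ov import *
go([*fw(0,0),.155],tool=-5.05)
s=vision.get_image("scene"); t=vision.get_image("top"); st=ctrl.get_state(); p=st["position"]; np.save("s2.npy",s)
P=arch(p[:2],-5.05,p[2]+.0156+.018); leg=[[*(p[:2]+k*.016*XF),p[2]+.0156-.06+z] for k in(-1,1) for z in (0,.01,.02,.03,.04)]
a=np.zeros((600,800,3),np.uint8)
a[:,:]=draw(s,"scene",np.vstack([leg,[[*fw(k*.016,0),.045] for k in(-1,1)],[[*fw(0,y),.077] for y in (-.1,.1)]]),290,175,80,60,10)
cv2.imwrite("pics/u1.png",a)
E
```

```text
t 16.25 pos [ 0.568  -0.0272  0.1547] jaw -5.4 -> -5.0 TURN [-0.4  0.1 -0. ] SHIFT [-0.3  1.3 -0.3] F [ 0.2 -0.4 -0.3] g 38.9 q [ 0.82  0.33 -0.97  1.72  0.29  1.24 -0.31]
```

View pics/u1.png

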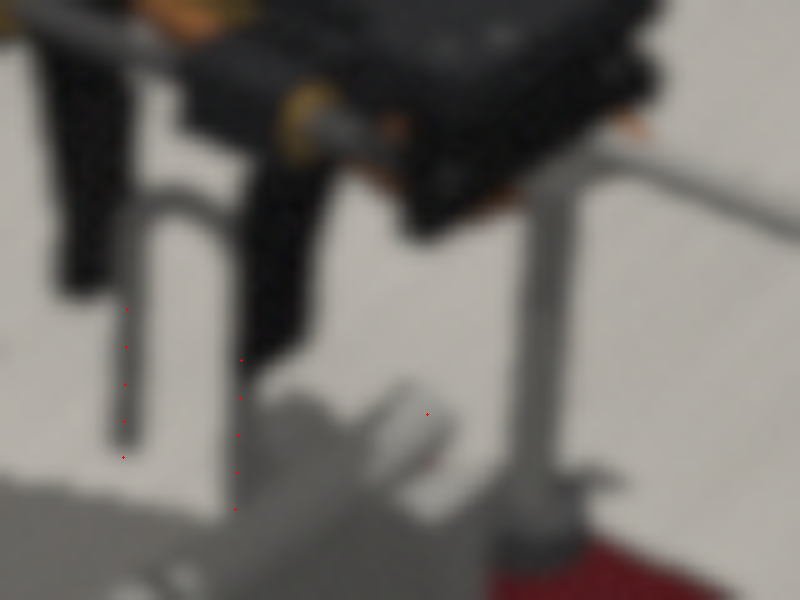

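The U-bolt hangs upright between the fingers, with its left leg at (125,380) and right leg at (240,440), and the predicted leg axes match closely. I quantify the small lateral error on the clear leg.

```bash
python3 - <<'E'
from h import *
s=np.load("s2.npy"); g=cv2.cvtColor(s,cv2.COLOR_RGB2GRAY).astype(float)
p=ctrl.get_state()["position"]; print(p)
def leg(k,rows,hw):
    out=[]
    a=p[:2]+k*.016*XF; z=np.linspace(p[2]-.05,p[2]+.03,200); uv=proj("scene",np.c_[np.tile(a,(200,1)),z])
    for r in rows:
        u=np.interp(r,uv[::-1,1],uv[::-1,0]); c=np.arange(int(u)-hw,int(u)+hw+1); d=np.clip(g[r,c].max()-25-g[r,c],0,None)
        out.append((r,round(u,2),round((c*d).sum()/d.sum(),2)))
    return out
print(leg(-1,range(206,220),4)); print(leg(1,range(207,226,2),3))
for r in (213,220): print(g[r,300:322].astype(int))
# sensitivity px per mm
q=np.r_[p[:2],.12]; print(proj("scene",[q+np.r_[.001*XF,0]])-proj("scene",[q]),proj("scene",[q+np.r_[.001*YF,0]])-proj("scene",[q]))
E
```

```text
[ 0.56819193 -0.02684249  0.15485176]
[(206, np.float64(302.21), np.float64(302.59)), (207, np.float64(302.18), np.float64(302.58)), (208, np.float64(302.16), np.float64(302.52)), (209, np.float64(302.14), np.float64(302.47)), (210, np.float64(302.11), np.float64(302.48)), (211, np.float64(302.09), np.float64(302.47)), (212, np.float64(302.07), np.float64(302.46)), (213, np.float64(302.04), np.float64(302.43)), (214, np.float64(302.02), np.float64(302.38)), (215, np.float64(302.0), np.float64(302.28)), (216, np.float64(301.97), np.float64(302.21)), (217, np.float64(301.95), np.float64(302.16)), (218, np.float64(301.93), np.float64(302.11)), (219, np.float64(301.9), np.float64(302.1))]
[(207, np.float64(313.82), np.float64(314.69)), (209, np.float64(313.74), np.float64(314.63)), (211, np.float64(313.66), np.float64(314.44)), (213, np.float64(313.58), np.float64(314.09)), (215, np.float64(313.5), np.float64(314.23)), (217, np.float64(313.42), np.float64(314.36)), (219, np.float64(313.34), np.float64(314.32)), (221, np.float64(313.26), np.float64(314.37)), (223, np.float64(313.18), np.float64(314.33)), (225, np.float64(313.1), np.float64(314.35))]
[151 119  90  94 125 154 168 172 173 173 171 160 130  91  66  85 122 142
 146 146 153 160]
[164 151 141 146 162 172 176 175 175 174 167 149 117  87  73  73  75  81
  84  85  86  87]
[[0.35226536 0.16135748]] [[ 0.2723207  -0.19232294]]
```

```bash
python3 - <<'E'
from h import *
for n,w in (("scene",3),("top",2)):
    g=cv2.cvtColor(np.load(n+".npy"),cv2.COLOR_RGB2GRAY).astype(float)
    for k in(-1,1):
        u,v=proj(n,[*fw(k*.016,0),.045])[0]; y,x=np.mgrid[round(v)-w:round(v)+w+1,round(u)-w-1:round(u)+w+2]
        d=np.clip(np.median(g[y,x])-5-g[y,x],0,None); c=((x*d).sum()/d.sum(),(y*d).sum()/d.sum())
        print(n,k,(round(u,2),round(v,2)),np.round(c,2),"fixture offset mm",((plane(n,[c],.045)[0,:2]-O)@np.c_[XF,YF]*1000).round(1))
        print(g[y,x].astype(int)) if n=="scene" else 0
E
```

```text
scene -1 (np.float64(301.42), np.float64(242.89)) [301.39 243.44] fixture offset mm [-14.7  -1.7]
[[75 70 68 68 67 68 69 69 72]
 [69 68 65 65 64 65 66 67 68]
 [69 67 63 59 57 57 60 63 67]
 [67 65 59 53 48 48 53 60 66]
 [68 65 59 52 50 49 54 61 66]
 [68 68 65 60 58 58 60 65 67]
 [67 68 67 66 65 66 66 67 68]]
scene 1 (np.float64(312.24), np.float64(248.27)) [312.19 248.94] fixture offset mm [17.5 -2.1]
[[68 69 69 68 68 67 68 66 62]
 [68 68 67 66 65 66 65 64 63]
 [67 63 63 58 57 58 58 60 60]
 [64 59 54 49 47 49 52 55 59]
 [62 58 51 45 43 44 49 54 59]
 [61 58 55 51 48 50 52 56 59]
 [60 60 59 56 56 56 58 58 59]]
top -1 (np.float64(275.04), np.float64(197.27)) [274.97 196.87] fixture offset mm [-14.8   0.4]
top 1 (np.float64(276.16), np.float64(187.1)) [276.06 186.8 ] fixture offset mm [16.9  0.4]
```

In the scene view the leg and hole offsets agree to within about 1 mm in the current pose. The seated bar also gave fixture x ≈ 0 mechanically. I descend to just above the bracket.

>>> servo_tool(
  commands=[
    [[0,0,0,20,0,0,30],[0,0,0,40,0,0,30],[0,0,0,55,0,0,30],[0,0,0,60,0,0,30],[0,0,0,60,0,0,30]],
  ],
)

```text
time: 16.98
position: [0.5673, -0.0263, 0.0934]
tool_rot: [0.073, 1.57, -0.073]
ft_force: [-0.1, -0.0, -1.0]
grip_width: 0.449
```

```bash
python3 - <<'E'
from ov import *
go([*(O+np.array([0,0])+-.0009*YF),.0894],tool=-5.05)
s=vision.get_image("scene"); np.save("s3.npy",s); p=ctrl.get_state()["position"]
leg=[[*(p[:2]+k*.016*XF),p[2]+.0156-.06+z] for k in(-1,1) for z in (0,.01,.02,.03,.04)]
cv2.imwrite("pics/u2.png",draw(s,"scene",np.vstack([leg,[[*fw(k*.016,0),.045] for k in(-1,1)]]),280,200,80,60,10))
E
```

```text
t 16.98 pos [ 0.5673 -0.0263  0.0934] jaw -5.3 -> -5.0 TURN [-0.3 -0.  -0. ] SHIFT [ 4.  -0.4  0.5] F [-0.1 -0.  -1. ] g 39.0 q [ 0.78  0.4  -0.93  1.79  0.35  1.14 -0.36]
```

View pics/u2.png

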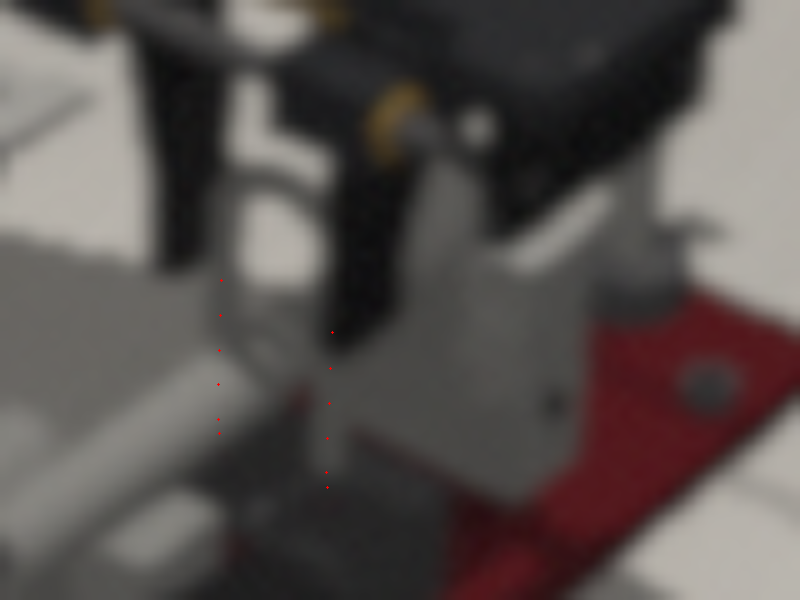

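The U-bolt straddles the bar, and its right leg tip at (328,465) is right above the hole mark (327,487). I go down in small steps and watch the force.

>>> servo_tool(
  commands=[
    [[0,0,0,3,0,0,30],[0,0,0,5,0,0,30],[0,0,0,7,0,0,30],[0,0,0,8,0,0,30],[0,0,0,8,0,0,30]],
  ],
)

```text
time: 17.65
position: [0.5675, -0.0266, 0.0858]
tool_rot: [0.073, 1.57, -0.073]
ft_force: [-1.0, -0.0, -1.1]
grip_width: 0.446
```

>>> servo_tool(
  commands=[
    [[0,0,0,3,0,0,30],[0,0,0,6,0,0,30],[0,0,0,8,0,0,30],[0,0,0,8,0,0,30]],
  ],
)

```text
time: 18.15
position: [0.5673, -0.0266, 0.0776]
tool_rot: [0.073, 1.57, -0.073]
ft_force: [0.2, -0.6, -0.7]
grip_width: 0.448
```

>>> servo_tool(
  commands=[
    [[0,0,0,4,0,0,30],[0,0,0,8,0,0,30],[0,0,0,12,0,0,30],[0,0,0,14,0,0,30],[0,0,0,14,0,0,30]],
  ],
)

```text
time: 18.77
position: [0.5673, -0.0266, 0.0636]
tool_rot: [0.073, 1.57, -0.073]
ft_force: [-0.5, -0.7, -1.3]
grip_width: 0.448
```

>>> servo_tool(
  commands=[
    [[0,0,0,1,0,0,30],[0,0,0,2,0,0,30],[0,0,0,2,0,0,30]],
  ],
)

```text
time: 19.15
position: [0.5675, -0.0265, 0.0618]
tool_rot: [0.073, 1.569, -0.073]
ft_force: [0.4, 0.1, -0.3]
grip_width: 0.452
```

>>> servo_tool(
  commands=[
    [[0,0,0,0.5,0,0,30],[0,0,0,1,0,0,30],[0,0,0,1.5,0,0,30],[0,0,0,1.5,0,0,30]],
  ],
)

```text
time: 19.65
position: [0.5677, -0.0265, 0.0612]
tool_rot: [0.073, 1.569, -0.074]
ft_force: [-1.7, -0.8, 6.5]
grip_width: 0.446
```

The bow has made contact (+7 N) at the expected height. I release slowly and retreat straight up.

>>> servo_tool(
  commands=[
    [[0,0,0,0,0,0,42],[0,0,0,0,0,0,48],[0,0,0,0,0,0,55],[0,0,0,0,0,0,62],[0,0,0,0,0,0,66]],
  ],
)

```text
time: 20.27
position: [0.5674, -0.0265, 0.0602]
tool_rot: [0.073, 1.57, -0.073]
ft_force: [0.0, 0.0, 0.7]
grip_width: 0.728
```

>>> servo_tool(
  commands=[
    [[0,0,0,-10,0,0,66],[0,0,0,-40,0,0,66],[0,0,0,-90,0,0,66],[0,0,0,-150,0,0,66],[0,0,0,-180,0,0,66]],
  ],
)

```text
time: 20.9
position: [0.5688, -0.0259, 0.2446]
tool_rot: [0.072, 1.564, -0.073]
ft_force: [-1.3, 0.2, -1.1]
grip_width: 0.759
```

>>> servo_tool(
  commands=[
    [[0,0,0,0,-60,-20,66],[0,0,0,0,-120,-40,66],[0,0,0,0,-180,-60,66],[0,0,0,0,-220,-80,66],[0,0,0,0,-220,-80,66]],
  ],
)

```text
time: 21.52
position: [0.4649, -0.2427, 0.2407]
tool_rot: [0.078, 1.57, -0.081]
ft_force: [0.8, 1.0, -0.4]
grip_width: 0.755
```

```bash
python3 - <<'E'
from ov import *
go([.45,-.22,.24])
t=vision.get_image("top"); s=vision.get_image("scene")
P=arch(O,-5.05,.095)
a=np.zeros((600,800,3),np.uint8); a[:300,:400]=crop(t,200,130,133,100,3)[:300,:399].copy() if 0 else cv2.resize(t[130:230,200:333,::-1],(400,300),interpolation=cv2.INTER_CUBIC)
a[:300,400:]=cv2.resize(s[150:300,250:450,::-1],(400,300),interpolation=cv2.INTER_CUBIC)
a[300:,:400]=draw(t,"top",[[*fw(0,0),.095]],255,170,40,30,10); a[300:,400:]=crop(s,280,210,50,38,8)[:300]
cv2.imwrite("pics/f1.png",a)
E
```

```text
t 21.52 pos [ 0.4649 -0.2427  0.2407] jaw -5.8 -> -5.8 TURN [ 0.  -0.   0.1] SHIFT [  0.7  21.1 -17.1] F [ 0.8  1.  -0.4] g 65.7 q [ 1.26  0.11 -0.88  1.71  0.09  1.37  0.26]
```

View pics/f1.png

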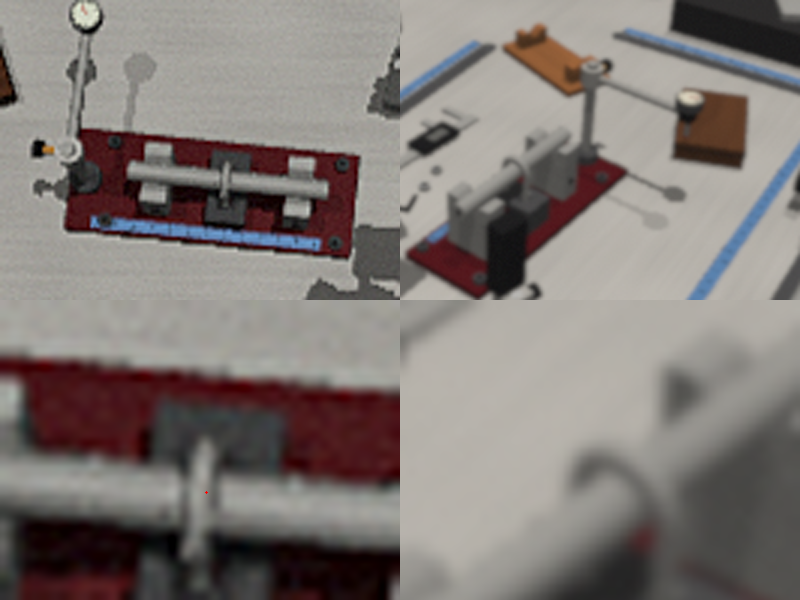

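The last picture shows the bow seated across the bar over the bracket centre (crop (205,490)), the bar in both V's, and the dial swung out to +x. I hand in.

```bash
python3 - <<'E'
from h import *
d=plane("top",[(200+85*.3325-.3,130+15/3-.3)],.157)[0,:2]-fw(0,.15); print("gauge angle",np.arctan2(d@XF,-(d@YF)),np.linalg.norm(d))
from bench import close_job
print(close_job())
E
```

```text
gauge angle 1.5643690419427578 0.13133322445311807
the job is handed in; nothing more can be done
None
```

The job is done and handed in, at about 21.6 s on the robot's clock. I swung the gauge arm to the far side, laid the bar into both V-blocks, and lowered the bright steel U-bolt over it with both legs through the bracket. Then I let go and backed the arm off.

- **Gauge arm:** it measures about 1.56 rad in the last picture, past the 1.3 needed to be clear.
- **Bar:** it lies in both V-blocks, centred by eye. It went down with at most about 15 N at the seat.
- **U-bolt:** no force showed while the legs went below the bracket top. The bow met the bar at about 7 N, within 1 mm of the expected height, and stayed in place over the bracket after release.
- **Other things:** the moves kept clear of the wide brass U-bolt, the blue look-alike and the loose items. The last close-up did not cover all of them.

One check disagreed. The top and scene cameras placed the bracket holes about 2 mm apart in the fixture's y. I went by the scene view and the seated bar, and the legs went in cleanly on the first try.

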